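Hold the flour sieve over the mixing bowl

TASK

Flour is about to be poured: take the flour sieve by its yellow handle, draw it up out of its white stand, turn it level with the open side up and bring it centred over the steel mixing bowl, a few centimetres above the rim. Finish while still holding it there, steady and touching nothing but the gripper. Do not drop the sieve, and leave the bowl, milk bottle, carton and beaker where they stand.

Things in the scene. Friction and masses are not known exactly. Their poses are not given: they have to be found in the camera images.
- sieve_mesh (a point): Steel flour sieve, 180 g: straight hoop 130 mm across, 35 mm deep, mesh closing one end. This point: centre of the mesh. z axis: out of the open side (up at the end). -y axis: along the handle, away from the hoop. It starts on its edge in the stand: handle level, mesh against the leaning plate, z 60 degrees from vertical; a 60 degree turn about the handle makes it level.
- sieve_grip (a point): Where to grip: on the centre line of the sieve's round yellow handle (18 mm thick, from 75 to 200 mm from the hoop's axis), 135 mm from that axis. Axes parallel to those of sieve_mesh, in whose frame it lies at 0, -135, +25 mm. It moves with the sieve; at the start 98 mm above the table.
- stand: White sieve stand, fixed. Base 130 x 200 x 12 mm, back plate leaning 30 degrees (top 141 mm high), ledge under the hoop, lip 8 mm up its front with 7 mm of play, post under the handle 84 mm from the hoop's axis. Origin under the base, 85 mm below the mesh centre. At yaw 0 the open side faces +x and up, the handle -y. The sieve comes out straight up or along the plate.
- bowl_rim (a point): Loose round steel mixing bowl (0.9 kg), 220 mm across at the rim and 100 mm high. This point is the centre of its mouth, level with the rim. z is up.
- milk_mid (a point): Bystander: milk bottle with blue label and yellow cap, 76 mm across, 210 mm high. This point is its centre, half-way up.
- carton_mid (a point): Bystander: upright cardboard carton, 55 x 90 x 150 mm high. This point is its centre, half-way up.
- beaker_mid (a point): Bystander: clear measuring beaker, 76 mm across, 100 mm high, standing on a kitchen scale (180 x 150 mm, 28 mm high). This point is its centre, half-way up.
- eggs: Bystander: cardboard egg tray with brown eggs, fixed to the table, 110 x 160 mm, 73 mm high over the eggs. Origin at the centre of its underside.
Not all that is in view belongs to the job. Leave any green or orange look-alike of the stand alone. Of the things that look like the part that bears bowl_rim, the larger one is meant.

How it is judged:
On the way, in this order (a step that is already met when the one before it is completed fails the run):
1. the sieve is drawn out of the stand, held by the fingers and raised (contact force between sieve and the fingers above 1 N and contact force between sieve and stand below 0.05 N and contact force between sieve and bowl below 0.05 N and distance of sieve_mesh from where it was at the start of the episode above 0.05 m and height (world z) of sieve_mesh above 0.1 m), for 0.1 s.
2. the sieve is held level, open side up, centred above the bowl (contact force between sieve and the fingers above 1 N and contact force between sieve and stand below 0.05 N and contact force between sieve and bowl below 0.05 N and angle between sieve_mesh's own z axis and vertical below 0.21 rad and horizontal distance between sieve_mesh and bowl_rim below 0.035 m and z of sieve_mesh in the frame of bowl_rim between 0.008 and 0.1 m), for 0.2 s.
At the end, for the whole second after the job is handed in: The fingers still hold the sieve, at rest, level within 12 degrees with its open side up, mesh centre within 35 mm of the bowl's axis and 8 to 100 mm above the rim, touching neither bowl nor stand; the bowl is within 30 mm of where it stood (all of step 2 and linear speed of sieve below 0.02 m/s and angular speed of sieve below 0.1 rad/s and distance of bowl_rim from where it was at the start of the episode below 0.03 m); the arm keeps its last pose, push and grip.
It fails at once if the sieve is dropped on the table or into the bowl (height (world z) of sieve_mesh below 0.06 m).
It fails at once if the bowl is shoved more than 30 mm (distance of bowl_rim from where it was at the start of the episode above 0.03 m).
It fails at once if a bystander (milk, carton, beaker) is knocked or shifted more than 20 mm (distance of any of milk_mid, carton_mid, beaker_mid from where it was at the start of the episode above 0.02 m).
It also fails if it takes over 37 s, if anything falls off the work surface, if the arm or the gripper's body presses on something with over 40 N, if the wrist force passes 120 N, or if a joint passes its speed limit or range.

ROBOT

A 7-joint arm with a two-finger parallel gripper is mounted at the origin on the work surface. World frame = base frame: x ahead of the robot, y to its left, z up, the work surface at z = 0. Lengths are in m, angles in rad, forces in N, time in s.
With the tool pointing down it reaches from about 0.35 to 0.775 m from the base axis. Payload 3.1 kg.
Tool frame: the origin (TCP) lies at the very end of the fingers, on their centre line; the grasp point (between the pads) lies 19 mm behind it (env.tcp_to_grasp is the distance from the TCP to the grasp point, in m); z points along the fingers, x is the direction in which the jaws open and shut, and the axes are right-handed (so a half turn about z gives the same grasp; the last joint's range is limited). The gripper opens to 85 mm and grips with 20 to 120 N. Pads are 22 mm wide; open, the fingers measure 114 mm over their backs; the gripper's body (76 mm by 85 mm) begins 54 mm behind the grasp point. The pads swing forward as they close: fully open they stand 13 mm farther back than shut.
Start: joints at [-1.209, 0.311, 0.014, 1.512, -0.004, 1.319, -0.027], TCP at [0.216, 0.506, 0.231] pointing down, gripper open.
Joint ranges: [-2.7, 2.7], [-0.3, 1.91], [-1.27, 1.3], [0.12, 2.57], [-1.44, 4.58], [0.2, 2.03], [-3.05, 3.05]. Speed limits (rad/s): [2.79, 2.79, 3.14, 3.14, 3.14, 3.14, 3.14].

INTERFACE

Orientations are given as a unit quaternion [w, x, y, z].
In Python, from station import env gives the robot as it stands.
- The arm moves only by the shell command python3 -m handwheel 'ROWS'. ROWS is text: rows parted by semicolons, each of 7 numbers parted by spaces: the shift along the tool's x, y, z in units of 30 mm (1.0 is 30 mm), then the turn, a rotation vector about the tool's x, y, z in units of 6 degrees (1.0 is 6 degrees), then the gripper's target within -1 to 1 (fully open at 1, half-way at 0, shut at -1). In form: dx dy dz ax ay az claw; .... A call has 1 to 8 rows; each row shifts and turns the pose as measured when the row begins, along the tool's axes as they then stand; what a row does not reach is not made up. A row lasts 1/8 s, in which the tool goes at most 62.5 mm and 10.7 degrees, less where a joint would pass 70% of its speed; a pose out of reach is approached as far as the arm can. A call is refused whole if a number of a shift passes 1 or a number of a turn 1, either way. A call with a gripper value outside its range is refused whole. The fingers move at their own pace and stop on an object; the grip force is fixed at half the most. Time passes only in rows, so rows that do not move let the fingers close. It gives the time, the measured TCP pose, the force and the opening at its end, in the units of the state.
- env.read_state(): the state, without advancing time (a new reading comes with each control period).
- env.read_camera(name): name is "scene" or "top" or "wrist"; returns a dict with "pixels" (400x640x3 uint8, red, green, blue), "range_z" (400x640 float32, m along the optical axis (not along the pixel's ray), 0 where there is no reading), "fx", "fy", "cx", "cy" (pixels), "pose" (4x4, takes a point from camera to world coordinates). Camera axes: x right, y up, looking along -z (the intrinsics and any distortion apply to the point x, -y, -z); pixel columns grow to the right and rows downward; lengths in m; the calibration is good to about 2 mm. A picture is of the moment at which its call begins.
- env.job_done(): hands the job in, once; it reports no verdict.
The state is a dict: "time": time; "q": joint angles; "qd": joint speeds; "tau": joint torques, N m; "ee_pos": TCP position; "tcp_rot": TCP orientation; "wrist_force": force on the tool from outside, world axes, zero at the start; "ft_torque": the same for the moment, N m; "gripper_width": finger opening in m.
Only numpy, scipy, OpenCV 4.12 (cv2) and the standard library are available. Lean on these libraries where they do the work, as an engineer would, in place of code of your own. Each camera call takes 0.05 s, during which the arm holds its last target. There are 200 camera calls.

## Working session

There is one attempt and no reset: what is moved stays moved. The work goes in short steps, Python scripts to look and compute and a shell command to move; the robot and the scene stay as the last step left them, time stands still between calls to the robot, and variables do not carry over. Pictures are saved under pics/ and viewed, about 8 in all and at most 12, crops included, and the job is handed in when it is done.

```bash
mkdir -p pics; ls; cat > h.py <<'E'
import numpy as np, cv2
from station import env
def cam(n):
    c=env.read_camera(n); np.savez('pics/'+n+'.npz',**c); return c
def pts(c):
    v,u=np.mgrid[0:400,0:640]; z=c['range_z']
    P=np.stack([(u-c['cx'])/c['fx']*z,-(v-c['cy'])/c['fy']*z,-z],-1)
    return P@c['pose'][:3,:3].T+c['pose'][:3,3]
E
python3 - <<'E'
from h import *
for n in('scene','top'):
    c=cam(n); cv2.imwrite(f'pics/{n}0.png',c['pixels'][:,:,::-1]); print({k:v for k,v in c.items() if k not in('pixels','range_z')})
print(env.read_state())
E
```

```text
pics
{'fx': 485.8611630639923, 'fy': 485.8611630639923, 'cx': 312.6593602277877, 'cy': 203.39667942554905, 'pose': array([[-0.88442534, -0.28711462,  0.36790897,  1.11177565],
       [ 0.46638797, -0.57174528,  0.67497378,  1.08680316],
       [ 0.01655537,  0.76855223,  0.63957282,  1.13808275],
       [ 0.        ,  0.        ,  0.        ,  1.        ]])}
{'fx': 502.7377337235823, 'fy': 502.7377337235823, 'cx': 324.2125408273435, 'cy': 202.84382895228623, 'pose': array([[-0.02876742,  0.99221093, -0.12120193,  0.30416806],
       [-0.9994963 , -0.03017811, -0.00981932, -0.01794046],
       [-0.01340048,  0.12085841,  0.9925793 ,  1.71575243],
       [ 0.        ,  0.        ,  0.        ,  1.        ]])}
{'time': 0.1, 'q': array([-1.20868217,  0.31164882,  0.01398321,  1.51287907, -0.00440277,
        1.31918144, -0.02720675]), 'qd': array([ 1.33371124e-04, -3.59590215e-04,  2.42061335e-04, -3.20157909e-03,
        4.33778640e-05,  7.41241675e-04,  1.49763652e-03]), 'tau': array([ 9.02046286e-04, -3.80856550e+01,  1.46472473e-01, -2.31240624e+01,
        1.21549322e-02,  8.21917725e-03, -2.27311955e-05]), 'ee_pos': array([0.21584118, 0.50518381, 0.23033507]), 'tcp_rot': array([ 6.08583131e-04,  8.34522288e-01,  5.50973196e-01, -8.46990939e-04]), 'wrist_force': array([ 0.33897695, -0.52542307,  0.29383449]), 'ft_torque': array([ 0.00820305,  0.02340141, -0.06834445]), 'gripper_width': 0.08503170878121906}
```

View pics/scene0.png

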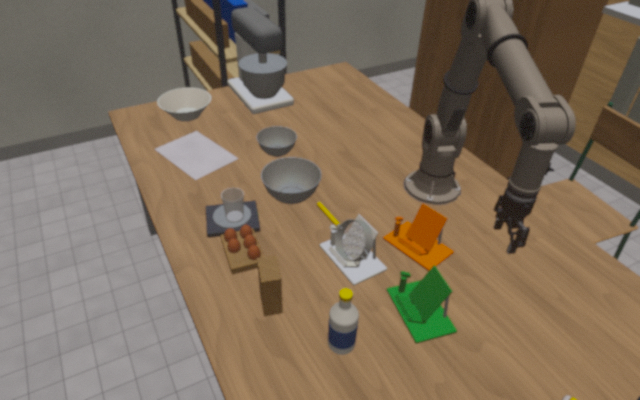

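View pics/top0.png

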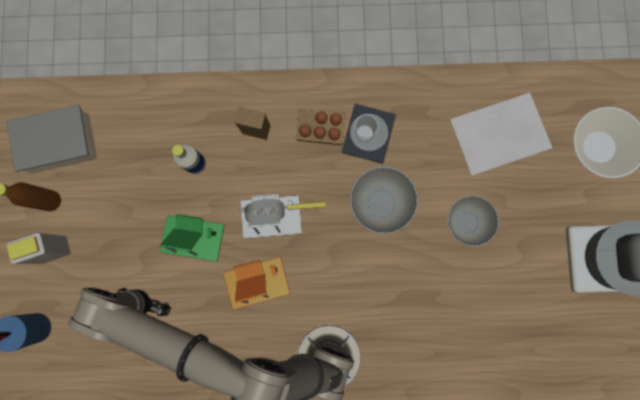

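The scene and top views agree. In the top view the sieve is in the white stand at about (268,212), with its handle running to (325,205). The large steel bowl is at (384,200) and the smaller one at (473,220). The eggs (320,127), scale and beaker (368,132), carton (252,123) and milk (188,158) are all beyond, at larger x.

```bash
cat > m.py <<'E'
from h import *
def load(n): return dict(np.load(f'pics/{n}.npz'))
for n,box in(('top',(283,195,335,220)),('scene',(310,195,345,228))):
    c=load(n);P=pts(c);hsv=cv2.cvtColor(c['pixels'],cv2.COLOR_RGB2HSV)
    m=cv2.inRange(hsv,(22,120,80),(36,255,255))>0; b=np.zeros_like(m);b[box[1]:box[3],box[0]:box[2]]=1;m&=b&(c['range_z']>0)
    # cast rays to handle-centre height .098
    v,u=np.nonzero(m); d=np.stack([(u-c['cx'])/c['fx'],-(v-c['cy'])/c['fy'],-np.ones(len(u))],-1)@c['pose'][:3,:3].T
    o=c['pose'][:3,3]; X=o+d*((0.100-o[2])/d[:,2])[:,None]
    mu=X.mean(0); w=np.linalg.svd(X-mu,full_matrices=False)[2][0]; s=(X-mu)@w
    print(n,m.sum(),'ray mean',mu.round(4),'dir',w.round(3),'ends',(mu+w*s.min()).round(3),(mu+w*s.max()).round(3))
    Q=P[m];print(' depth median',np.median(Q,0).round(4),'z pct',np.percentile(Q[:,2],[5,50,95]).round(3))
def circ(Q):
    A=np.c_[2*Q[:,:2],np.ones(len(Q))];x=np.linalg.lstsq(A,(Q[:,:2]**2).sum(1),rcond=None)[0];return x[:2],np.sqrt(x[2]+x[0]**2+x[1]**2)
for n,box in(('top',(340,155,430,245)),('scene',(250,150,335,210))):
    c=load(n);P=pts(c)[box[1]:box[3],box[0]:box[2]].reshape(-1,3)
    Q=P[(P[:,2]>.092)&(P[:,2]<.108)]; h=cv2.convexHull(Q[:,:2].astype(np.float32))[:,0]
    print(n,'bowl',circ(h),len(Q),'maxz',np.percentile(P[:,2],99.5))
# top-view height of everything along the corridor
c=load('top');P=pts(c)
for nm,b in dict(stand=(240,190,305,240),milk=(165,140,210,178),carton=(232,105,275,140),eggs=(296,108,346,146),beaker=(340,100,398,165)).items():
    Q=P[b[1]:b[3],b[0]:b[2]].reshape(-1,3);Q=Q[Q[:,2]>.02];print(nm,np.percentile(Q,[3,97],axis=0).round(3).tolist())
# stand white mask: base
hsv=cv2.cvtColor(c['pixels'],cv2.COLOR_RGB2HSV)
m=(cv2.inRange(hsv,(0,0,150),(179,45,255))>0); b=np.zeros_like(m);b[185:245,235:310]=1;m&=b
Q=P[m];Q=Q[(Q[:,2]<.03)];r=cv2.minAreaRect(Q[:,:2].astype(np.float32));print('stand base',r)
Q=P[190:240,240:305].reshape(-1,3);Q=Q[Q[:,2]>.125];print('top edge',Q.mean(0),np.linalg.svd(Q[:,:2]-Q[:,:2].mean(0))[2][0] if len(Q)>3 else '')
E
python3 m.py
```

```text
top 180 ray mean [0.4954 0.0493 0.1   ] dir [-0.053  0.999  0.   ] ends [ 0.498 -0.005  0.1  ] [0.492 0.116 0.1  ]
 depth median [0.4951 0.0473 0.1058] z pct [0.095 0.106 0.111]
scene 165 ray mean [0.4938 0.0568 0.1   ] dir [ 0.026 -1.    -0.   ] ends [0.492 0.119 0.1  ] [ 0.496 -0.01   0.1  ]
 depth median [0.4979 0.0552 0.105 ] z pct [-0.002  0.105  0.11 ]
top bowl (array([ 0.50745685, -0.19557132]), np.float64(0.1087392040370172)) 388 maxz 0.10660008158220363
scene bowl (array([ 0.4967386 , -0.13732548]), np.float64(0.1439750839531384)) 346 maxz 0.10873245520024001
stand [[0.425, 0.078, 0.033], [0.538, 0.252, 0.155]]
milk [[0.629, 0.404, 0.032], [0.693, 0.465, 0.214]]
carton [[0.744, 0.181, 0.031], [0.807, 0.272, 0.156]]
eggs [[0.723, -0.071, 0.023], [0.831, 0.078, 0.072]]
beaker [[0.664, -0.236, 0.021], [0.834, -0.066, 0.127]]
stand base ((0.47176864743232727, 0.18499282002449036), (0.12934906780719757, 0.20375052094459534), 3.1397624015808105)
top edge [0.44884526 0.18458234 0.17735279] [0.37605779 0.92659621]
```

Both views put the handle's grip point near (0.495, 0.058). The handle end is at y≈-0.007, yaw is about 2.5°, and handle height fits the 98 mm given. The stand base measures 129×204 mm, as specified. The bowl centre from the top view is (0.507, -0.196) with r=109 mm, also as specified. The scene-view bowl fit (r=144 mm) is contaminated by the neighbouring bowl, so I'm rejecting it. Next is a small planner that expresses targets as rows.

```bash
cat > plan.py <<'E'
from h import *
from scipy.spatial.transform import Rotation as R
def tool(yaw,pitch):  # yaw of tool x (deg); pitch: fingers tilted forward from down (deg)
    return R.from_euler('z',yaw,degrees=True)*R.from_euler('y',-pitch,degrees=True)*R.from_euler('x',180,degrees=True)
def plan(grasp,yaw,pitch,n=None,claw=1):
    s=env.read_state(); r=R.from_quat(np.roll(s['tcp_rot'],-1)); T=tool(yaw,pitch)
    L=env.tcp_to_grasp; p=s['ee_pos']-r.as_matrix()[:,2]*L
    w=(r.inv()*T).as_rotvec()
    n=n or int(np.ceil(max(np.linalg.norm(np.array(grasp)-p)/.028,np.degrees(np.abs(w)).max()/5.5)))
    rows=[];st=R.from_rotvec(w/n)
    for k in range(n):
        r2=r*st; a=p+(np.array(grasp)-p)*k/n+r.as_matrix()[:,2]*L; b=p+(np.array(grasp)-p)*(k+1)/n+r2.as_matrix()[:,2]*L
        rows.append(np.r_[r.inv().apply(b-a)/.03,np.degrees(w/n)/6,claw]); r=r2
    print('t',s['time'],'grasp',p.round(4),'q',s['q'].round(2),'F',s['wrist_force'].round(1),'w',round(s['gripper_width'],4))
    for i in range(0,n,8): print('; '.join(' '.join(f'{x:.2f}'.rstrip('0').rstrip('.') for x in q+0.0) for q in rows[i:i+8]))
E
python3 -c "
from plan import *
print(env.tcp_to_grasp); plan([.4945,.058,.26],2.5,0)"
```

```text
0.0187
t 0.1 grasp [0.2159 0.5052 0.249 ] q [-1.21  0.31  0.01  1.51 -0.    1.32 -0.03] F [ 0.3 -0.5  0.3] w 0.085
-0.53 0.76 -0.02 0 0 0.56 1; -0.48 0.79 -0.02 0 0 0.56 1; -0.44 0.81 -0.02 0 0 0.56 1; -0.39 0.84 -0.02 0 0 0.56 1; -0.34 0.86 -0.02 0 0 0.56 1; -0.29 0.88 -0.02 0 0 0.56 1; -0.23 0.89 -0.02 0 0 0.56 1; -0.18 0.91 -0.02 0 0 0.56 1
-0.13 0.92 -0.02 0 0 0.56 1; -0.07 0.92 -0.02 0 0 0.56 1; -0.02 0.92 -0.02 0 0 0.56 1; 0.04 0.92 -0.02 0 0 0.56 1; 0.09 0.92 -0.02 0 0 0.56 1; 0.15 0.91 -0.02 0 0 0.56 1; 0.2 0.9 -0.02 0 0 0.56 1; 0.25 0.89 -0.02 0 0 0.56 1
0.31 0.87 -0.02 0 0 0.56 1; 0.36 0.85 -0.02 0 0 0.56 1; 0.41 0.83 -0.02 0 0 0.56 1
```

```bash
python3 -m handwheel '-0.53 0.76 -0.02 0 0 0.56 1; -0.48 0.79 -0.02 0 0 0.56 1; -0.44 0.81 -0.02 0 0 0.56 1; -0.39 0.84 -0.02 0 0 0.56 1; -0.34 0.86 -0.02 0 0 0.56 1; -0.29 0.88 -0.02 0 0 0.56 1; -0.23 0.89 -0.02 0 0 0.56 1; -0.18 0.91 -0.02 0 0 0.56 1'
python3 -m handwheel '-0.13 0.92 -0.02 0 0 0.56 1; -0.07 0.92 -0.02 0 0 0.56 1; -0.02 0.92 -0.02 0 0 0.56 1; 0.04 0.92 -0.02 0 0 0.56 1; 0.09 0.92 -0.02 0 0 0.56 1; 0.15 0.91 -0.02 0 0 0.56 1; 0.2 0.9 -0.02 0 0 0.56 1; 0.25 0.89 -0.02 0 0 0.56 1'
python3 -c "
from plan import *
plan([.4945,.058,.26],2.5,0)"
```

```text
time: 1.1
ee_pos: [0.3357, 0.3068, 0.2335]
tcp_rot: [0.002, 0.943, 0.332, -0.002]
wrist_force: [1.0, -0.1, -0.5]
gripper_width: 0.0856
time: 2.1
ee_pos: [0.4549, 0.1015, 0.2394]
tcp_rot: [0.002, 0.996, 0.087, -0.001]
wrist_force: [0.2, 0.2, 0.1]
gripper_width: 0.0854
t 2.1 grasp [0.4549 0.1016 0.2581] q [-0.67  0.14  0.47  1.72 -0.06  1.3  -0.02] F [0.2 0.2 0.1] w 0.0854
0.35 0.55 -0.02 0.01 0.01 0.42 1; 0.37 0.54 -0.02 0.01 0.01 0.42 1; 0.4 0.52 -0.02 0.01 0.01 0.42 1
```

```bash
python3 -m handwheel '0.35 0.55 -0.02 0.01 0.01 0.42 1; 0.37 0.54 -0.02 0.01 0.01 0.42 1; 0.4 0.52 -0.02 0.01 0.01 0.42 1; 0 0 0 0 0 0 1' >/dev/null
python3 - <<'E'
from plan import *
plan([.4945,.058,.26],2.5,50)
c=cam('wrist');cv2.imwrite('pics/w1.png',c['pixels'][:,:,::-1])
c=cam('wrist');P=pts(c);hsv=cv2.cvtColor(c['pixels'],cv2.COLOR_RGB2HSV)
m=(cv2.inRange(hsv,(22,120,80),(36,255,255))>0)&(c['range_z']>0)
Q=P[m];Q=Q[(Q[:,2]>.08)&(Q[:,2]<.13)]
v,u=np.nonzero(m);print(len(Q),u.min(),u.max(),v.min(),v.max())
if len(Q)>20:
    for y in np.arange(-.01,.13,.01):
        S=Q[abs(Q[:,1]-y)<.005]
        if len(S)>5: print(round(y,3),len(S),'x',S[:,0].min().round(4),S[:,0].max().round(4),'ztop',np.percentile(S[:,2],95).round(4))
    print('y range',np.percentile(Q[:,1],[.5,99.5]))
E
```

```text
t 2.6 grasp [0.498  0.0526 0.26  ] q [-0.58  0.22  0.53  1.64 -0.11  1.31 -0.  ] F [-0.2  0.9  0.3] w 0.0853
0.04 -0.02 -0 0.01 0.83 -0.01 1; 0.04 -0.02 -0 0.01 0.83 -0.01 1; 0.04 -0.02 -0 0.01 0.83 -0.01 1; 0.04 -0.02 -0.01 0.01 0.83 -0.01 1; 0.04 -0.02 -0.01 0.01 0.83 -0.01 1; 0.04 -0.02 -0.01 0.01 0.83 -0.01 1; 0.04 -0.02 -0.01 0.01 0.83 -0.01 1; 0.05 -0.02 -0.01 0.01 0.83 -0.01 1
0.05 -0.02 -0.01 0.01 0.83 -0.01 1; 0.05 -0.02 -0.01 0.01 0.83 -0.01 1
2061 132 323 11 242
0.0 91 x 0.4892 0.5063 ztop 0.1073
0.01 148 x 0.489 0.5062 ztop 0.1073
0.02 142 x 0.4889 0.5048 ztop 0.107
0.03 148 x 0.4887 0.5044 ztop 0.107
0.04 158 x 0.4874 0.5041 ztop 0.1069
0.05 166 x 0.4871 0.5037 ztop 0.1066
0.06 164 x 0.487 0.5033 ztop 0.1068
0.07 170 x 0.4857 0.503 ztop 0.1064
0.08 185 x 0.4855 0.5026 ztop 0.1066
0.09 182 x 0.4854 0.5023 ztop 0.1066
0.1 183 x 0.4852 0.5019 ztop 0.1066
0.11 189 x 0.4839 0.5006 ztop 0.1064
0.12 135 x 0.4838 0.5002 ztop 0.1061
y range [-0.00101166  0.12169303]
```

View pics/w1.png

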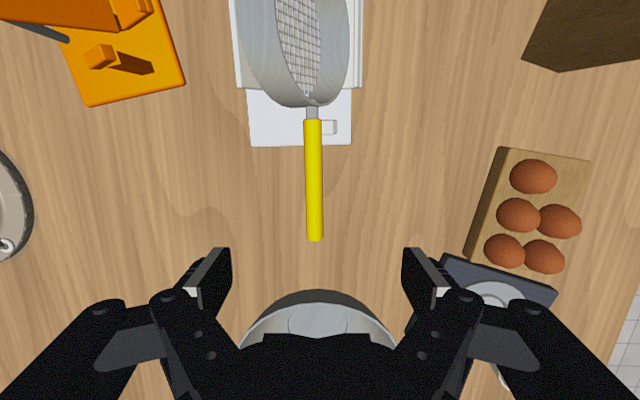

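The wrist view shows the yellow handle at column 312, rows 120–240. It spans y = -0.002 to 0.122, which is the 125 mm given, its top is at z=0.107 and it is 17 mm wide. That puts the grip at (0.495, 0.061, 0.098), yaw 2.5°. I'll test the forward tilt in free air first.

```bash
python3 -m handwheel '0.04 0 0 0 0.83 0 1; 0.04 0 0 0 0.83 0 1; 0.04 0 0 0 0.83 0 1; 0.04 0 -0.01 0 0.83 0 1; 0.04 0 -0.01 0 0.83 0 1; 0.04 0 -0.01 0 0.83 0 1; 0.04 0 -0.01 0 0.83 0 1; 0.05 0 -0.01 0 0.83 0 1'
python3 -m handwheel '0.05 0 -0.01 0 0.83 0 1; 0.05 0 -0.01 0 0.83 0 1; 0 0 0 0 0.9 0 1; 0 0 0 0 0.9 0 1; 0 0 0 0 0 0 1'
python3 -c "
from plan import *
plan([.495,.061,.18],2.5,0)"
```

```text
time: 3.7
ee_pos: [0.5018, 0.067, 0.2462]
tcp_rot: [-0.012, 0.936, 0.025, 0.35]
wrist_force: [0.8, -0.8, -0.4]
gripper_width: 0.0856
time: 4.32
ee_pos: [0.5032, 0.0571, 0.2486]
tcp_rot: [0.0, 0.889, 0.018, 0.457]
wrist_force: [0.5, -0.3, 0.2]
gripper_width: 0.0852
t 4.325 grasp [0.488  0.0568 0.2595] q [-0.26 -0.27 -0.05  2.47  1.5   0.23 -1.66] F [ 0.5 -0.3  0.2] w 0.0852
-0.26 -0.02 0.17 0.02 -0.91 -0 1; -0.24 -0.02 0.19 0.02 -0.91 -0 1; -0.22 -0.02 0.21 0.02 -0.91 -0 1; -0.2 -0.02 0.22 0.02 -0.91 -0 1; -0.18 -0.02 0.23 0.02 -0.91 -0 1; -0.16 -0.02 0.24 0.02 -0.91 -0 1; -0.14 -0.02 0.25 0.02 -0.91 -0 1; -0.11 -0.02 0.26 0.02 -0.91 -0 1
-0.09 -0.02 0.26 0.02 -0.91 -0 1; -0.06 -0.01 0.26 0.02 -0.91 -0 1
```

The tilt gets to only about 55°, with q2, q4 and q6 near their stops. So I'll grasp leaning 25° back, which leaves only 35° of forward tilt at the end.

```bash

python3 -m handwheel '-0.2 0 0.1 0 -0.9 0 1; -0.2 0 0.1 0 -0.9 0 1; -0.2 0 0.1 0 -0.9 0 1; -0.1 0 0 0 -0.9 0 1; -0.1 0 0 0 -0.9 0 1; -0.1 0 0 0 -0.9 0 1; 0 0 0 0 -0.9 0 1; 0 0 0 0 -0.9 0 1'
python3 -c "
from plan import *
plan([.529,.0625,.171],2.5,-25)"
```

```text
time: 5.32
ee_pos: [0.4914, 0.0648, 0.2333]
tcp_rot: [-0.001, 0.991, 0.023, 0.129]
wrist_force: [0.9, -0.8, 0.2]
gripper_width: 0.0854
t 5.325 grasp [0.4866 0.0647 0.2514] q [-0.72  0.    0.53  1.9   0.05  0.98 -0.17] F [ 0.9 -0.8  0.2] w 0.0854
0.03 0.02 0.37 0 -0.83 0 1; 0.06 0.02 0.36 0 -0.83 0 1; 0.09 0.02 0.35 0 -0.83 0 1; 0.12 0.02 0.33 0 -0.83 0 1; 0.15 0.02 0.32 0 -0.83 0 1; 0.18 0.02 0.3 0 -0.83 0 1; 0.2 0.02 0.28 0 -0.83 0 1; 0.23 0.02 0.25 0 -0.83 0 1
```

```bash

python3 -m handwheel '0.03 0.02 0.37 0 -0.83 0 1; 0.06 0.02 0.36 0 -0.83 0 1; 0.09 0.02 0.35 0 -0.83 0 1; 0.12 0.02 0.33 0 -0.83 0 1; 0.15 0.02 0.32 0 -0.83 0 1; 0.18 0.02 0.3 0 -0.83 0 1; 0.2 0.02 0.28 0 -0.83 0 1; 0.23 0.02 0.25 0 -0.83 0 1'
python3 -c "
from plan import *
plan([.495,.061,.098],2.5,-25,n=5)"
```

```text
time: 6.32
ee_pos: [0.5272, 0.0921, 0.157]
tcp_rot: [-0.015, 0.974, 0.053, -0.218]
wrist_force: [0.1, -0.6, 0.0]
gripper_width: 0.0854
t 6.325 grasp [0.5352 0.092  0.1739] q [-0.44  0.71  0.51  1.25 -0.32  1.71  0.17] F [ 0.1 -0.6  0. ] w 0.0854
-0.05 0.21 0.57 -0.05 0.01 0.13 1; -0.05 0.21 0.57 -0.05 0.01 0.13 1; -0.04 0.21 0.57 -0.05 0.01 0.13 1; -0.04 0.2 0.57 -0.05 0.01 0.13 1; -0.04 0.2 0.57 -0.05 0.01 0.13 1
```

```bash

python3 -m handwheel '-0.1 0.5 0.1 -0.1 0 0.3 1; -0.1 0.5 0.1 -0.1 0 0.3 1; 0 0 0 0 0 0 1'
python3 -c "
from plan import *
plan([.495,.061,.098],2.5,-25,n=5)"
```

```text
time: 6.7
ee_pos: [0.5219, 0.0641, 0.1513]
tcp_rot: [-0.001, 0.976, 0.027, -0.218]
wrist_force: [0.2, 0.2, -0.6]
gripper_width: 0.0853
t 6.7 grasp [0.5299 0.0643 0.1683] q [-0.43  0.7   0.53  1.28 -0.29  1.69  0.16] F [ 0.2  0.2 -0.6] w 0.0853
-0.01 0.02 0.52 -0.02 0.01 0.03 1; -0.01 0.02 0.52 -0.02 0.01 0.03 1; -0.01 0.02 0.52 -0.02 0.01 0.03 1; -0.01 0.01 0.52 -0.02 0.01 0.03 1; -0.01 0.01 0.52 -0.02 0.01 0.03 1
```

```bash

python3 -m handwheel '-0.01 0.02 0.52 -0.02 0.01 0.03 1; -0.01 0.02 0.52 -0.02 0.01 0.03 1; -0.01 0.02 0.52 -0.02 0.01 0.03 1; -0.01 0.01 0.52 -0.02 0.01 0.03 1; -0.01 0.01 0.52 -0.02 0.01 0.03 1; 0 0 0 0 0 0 1'
python3 -c "
from plan import *
plan([.495,.061,.098],2.5,-25,n=2)"
```

```text
time: 7.45
ee_pos: [0.4883, 0.0646, 0.0882]
tcp_rot: [-0.001, 0.978, 0.024, -0.206]
wrist_force: [0.0, 0.5, -0.3]
gripper_width: 0.0854
t 7.45 grasp [0.4958 0.0647 0.1053] q [-0.47  0.67  0.53  1.49 -0.3   1.49  0.17] F [ 0.   0.5 -0.3] w 0.0854
0.03 0.07 0.12 -0.05 -0.1 0.03 1; 0.03 0.07 0.12 -0.05 -0.1 0.03 1
```

```bash

python3 -m handwheel '0.03 0.1 0.13 -0.05 -0.1 0.03 1; 0.03 0.1 0.13 -0.05 -0.1 0.03 1; 0 0 0 0 0 0 -1; 0 0 0 0 0 0 -1; 0 0 0 0 0 0 -1; 0 0 0 0 0 0 -1; 0 0 0 0 0 0 -1; 0 0 0 0 0 0 -1'
python3 - <<'E'
from plan import *
plan([.495,.061,.098],2.5,-25,n=2)
c=cam('wrist');cv2.imwrite('pics/w2.png',c['pixels'][:,:,::-1])
E
```

```text
time: 8.45
ee_pos: [0.488, 0.0583, 0.0827]
tcp_rot: [0.004, 0.976, 0.022, -0.215]
wrist_force: [-0.6, -0.6, -0.0]
gripper_width: 0.0162
t 8.45 grasp [0.4959 0.0587 0.0997] q [-0.46  0.69  0.53  1.48 -0.3   1.5   0.17] F [-0.6 -0.6 -0. ] w 0.0162
-0 -0.04 0.03 -0 -0.01 0.01 1; -0 -0.04 0.03 -0 -0.01 0.01 1
```

View pics/w2.png

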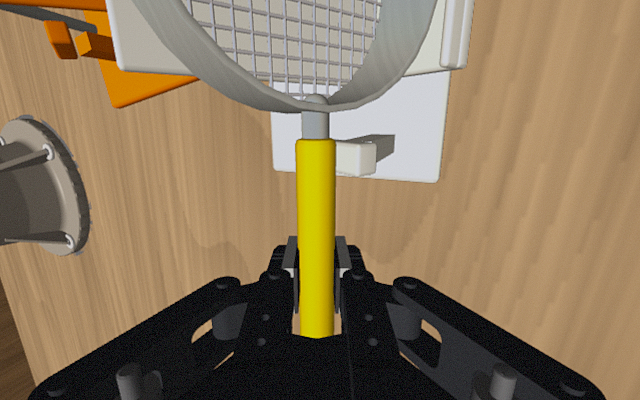

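The wrist view shows the handle (columns 297–335) squarely between the pads at (317,280), width 16 mm with the jaws stalled. Next I lift straight up.

```bash

python3 -m handwheel '-0.1 0 -0.2 0 0 0 -1; -0.17 0 -0.36 0 0 0 -1; -0.21 0 -0.45 0 0 0 -1; -0.21 0 -0.45 0 0 0 -1; -0.21 0 -0.45 0 0 0 -1; -0.21 0 -0.45 0 0 0 -1; -0.21 0 -0.45 0 0 0 -1; -0.21 0 -0.45 0 0 0 -1'
python3 -m handwheel '-0.21 0 -0.45 0 0 0 -1; -0.21 0 -0.45 0 0 0 -1; 0 0 0 0 0 0 -1'
python3 - <<'E'
from plan import *
c=cam('wrist');cv2.imwrite('pics/w3.png',c['pixels'][:,:,::-1])
plan([.5,.06,.26],2.5,0)
E
```

```text
time: 9.5
ee_pos: [0.488, 0.058, 0.1976]
tcp_rot: [0.005, 0.977, 0.022, -0.214]
wrist_force: [0.3, -0.2, -2.6]
gripper_width: 0.0162
time: 9.88
ee_pos: [0.4885, 0.0578, 0.2308]
tcp_rot: [0.005, 0.977, 0.022, -0.212]
wrist_force: [0.1, -1.1, -2.2]
gripper_width: 0.0162
t 9.925 grasp [0.4959 0.0582 0.2471] q [-0.47  0.57  0.56  1.3  -0.24  1.78  0.13] F [-0.7 -0.5 -2.6] w 0.0158
0.04 -0.01 -0.09 0 0.82 0 1; 0.05 -0.01 -0.09 0 0.82 0 1; 0.06 -0.01 -0.09 0 0.82 0 1; 0.07 -0.01 -0.09 0 0.82 0 1; 0.07 -0.01 -0.09 0 0.82 0 1
```

View pics/w3.png

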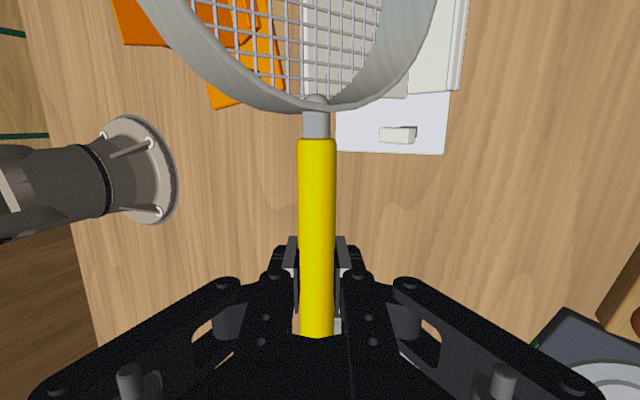

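The sieve is out of the stand and held without sagging: it sits at the same place in the wrist view as before, and wrist force is about -2.2 to -2.6 N. Now the traverse to the bowl.

```bash
python3 -c "
from plan import *
plan([.48,-.13,.25],-16,5,n=12,claw=-1)"
```

```text
t 9.925 grasp [0.4959 0.0582 0.2471] q [-0.47  0.57  0.56  1.3  -0.24  1.78  0.13] F [-0.7 -0.5 -2.6] w 0.0158
-0.04 0.52 0.02 0.04 0.41 0.26 -1; -0.02 0.52 0.02 0.04 0.41 0.26 -1; -0.01 0.52 0.01 0.04 0.41 0.26 -1; 0 0.52 0.01 0.04 0.41 0.26 -1; 0.02 0.52 0 0.04 0.41 0.26 -1; 0.03 0.52 0 0.04 0.41 0.26 -1; 0.04 0.52 -0 0.04 0.41 0.26 -1; 0.06 0.52 -0 0.04 0.41 0.26 -1
0.07 0.52 -0 0.04 0.41 0.26 -1; 0.09 0.52 -0 0.04 0.41 0.26 -1; 0.1 0.52 -0 0.04 0.41 0.26 -1; 0.11 0.51 -0 0.04 0.41 0.26 -1
```

```bash

python3 -m handwheel '-0.04 0.52 0.02 0.04 0.41 0.26 -1; -0.02 0.52 0.02 0.04 0.41 0.26 -1; -0.01 0.52 0.01 0.04 0.41 0.26 -1; 0 0.52 0.01 0.04 0.41 0.26 -1; 0.02 0.52 0 0.04 0.41 0.26 -1; 0.03 0.52 0 0.04 0.41 0.26 -1; 0.04 0.52 0 0.04 0.41 0.26 -1; 0.06 0.52 0 0.04 0.41 0.26 -1'
python3 -m handwheel '0.07 0.52 0 0.04 0.41 0.26 -1; 0.09 0.52 0 0.04 0.41 0.26 -1; 0.1 0.52 0 0.04 0.41 0.26 -1; 0.11 0.51 0 0.04 0.41 0.26 -1'
python3 -c "
from plan import *
plan([.4285,-.308,.24],-35,35.4,n=12,claw=-1)"
```

```text
time: 10.92
ee_pos: [0.4784, -0.068, 0.2232]
tcp_rot: [0.008, 0.995, -0.089, -0.045]
wrist_force: [0.8, 0.2, -1.8]
gripper_width: 0.0161
time: 11.42
ee_pos: [0.4708, -0.1322, 0.2206]
tcp_rot: [0.01, 0.989, -0.144, 0.038]
wrist_force: [0.4, 0.4, -1.9]
gripper_width: 0.0162
t 11.425 grasp [ 0.4695 -0.1316  0.2392] q [-0.43  0.16  0.75  1.78 -0.11  1.17  0.06] F [ 0.4  0.4 -1.9] w 0.0162
0.06 0.51 0 -0.08 0.42 0.25 -1; 0.07 0.51 0.01 -0.08 0.42 0.25 -1; 0.08 0.51 0.02 -0.08 0.42 0.25 -1; 0.09 0.5 0.02 -0.08 0.42 0.25 -1; 0.11 0.5 0.03 -0.08 0.42 0.25 -1; 0.12 0.5 0.04 -0.08 0.42 0.25 -1; 0.13 0.5 0.05 -0.08 0.42 0.25 -1; 0.14 0.49 0.06 -0.08 0.42 0.25 -1
0.15 0.49 0.07 -0.08 0.42 0.25 -1; 0.16 0.49 0.08 -0.08 0.42 0.25 -1; 0.17 0.48 0.09 -0.08 0.42 0.25 -1; 0.17 0.48 0.1 -0.08 0.42 0.25 -1
```

```bash

python3 -m handwheel '0.06 0.51 0 -0.08 0.42 0.25 -1; 0.07 0.51 0.01 -0.08 0.42 0.25 -1; 0.08 0.51 0.02 -0.08 0.42 0.25 -1; 0.09 0.5 0.02 -0.08 0.42 0.25 -1; 0.11 0.5 0.03 -0.08 0.42 0.25 -1; 0.12 0.5 0.04 -0.08 0.42 0.25 -1; 0.13 0.5 0.05 -0.08 0.42 0.25 -1; 0.14 0.49 0.06 -0.08 0.42 0.25 -1'
python3 -c "
from plan import *
plan([.4285,-.308,.24],-35,35.4,claw=-1)"
```

```text
time: 12.42
ee_pos: [0.4348, -0.2545, 0.2127]
tcp_rot: [0.065, 0.947, -0.247, 0.197]
wrist_force: [-0.5, -0.3, -1.7]
gripper_width: 0.0163
t 12.425 grasp [ 0.4284 -0.2504  0.2298] q [-0.38 -0.11  0.8   2.08  0.21  0.74 -0.21] F [-0.5 -0.3 -1.7] w 0.0163
0.37 0.56 0.04 -0.08 0.64 0.31 -1; 0.39 0.55 0.06 -0.08 0.64 0.31 -1; 0.4 0.54 0.09 -0.08 0.64 0.31 -1
```

```bash

python3 -m handwheel '0.22 0.34 0.02 -0.05 0.39 0.19 -1; 0.23 0.33 0.03 -0.05 0.39 0.19 -1; 0.24 0.33 0.05 -0.05 0.39 0.19 -1; 0.24 0.33 0.05 -0.05 0.39 0.19 -1; 0.24 0.33 0.05 -0.05 0.39 0.19 -1; 0 0 0 0 0 0 -1'
python3 -c "
from plan import *
plan([.4285,-.308,.21],-35,35.4,n=3,claw=-1)"
```

```text
time: 13.18
ee_pos: [0.4247, -0.3131, 0.2141]
tcp_rot: [0.092, 0.91, -0.291, 0.281]
wrist_force: [0.3, -0.4, -2.9]
gripper_width: 0.0159
t 13.175 grasp [ 0.4162 -0.3069  0.2296] q [-0.27 -0.17  0.78  2.2   0.37  0.49 -0.36] F [ 0.3 -0.4 -2.9] w 0.0159
-0.02 -0.07 0.25 0.03 0.06 -0.02 -1; -0.02 -0.07 0.25 0.03 0.06 -0.02 -1; -0.02 -0.07 0.25 0.03 0.06 -0.02 -1
```

Now I'll measure the sieve and the bowl here, before lowering.

```bash

python3 - <<'E'
from plan import *
c=cam('scene');cv2.imwrite('pics/s4.png',cv2.resize(c['pixels'][120:300,180:420,::-1],None,fx=3,fy=3,interpolation=cv2.INTER_CUBIC))
t=cam('top');cv2.imwrite('pics/t4.png',cv2.resize(t['pixels'][130:280,300:480,::-1],None,fx=4,fy=4,interpolation=cv2.INTER_CUBIC))
s=env.read_state();r=R.from_quat(np.roll(s['tcp_rot'],-1));g=s['ee_pos']-r.as_matrix()[:,2]*.0187
# sieve axes fixed in tool since grasp: at grasp, tool quat & stand yaw 2.5
r0=R.from_quat([.976,.022,-.215,.004]);S0=R.from_euler('z',2.5,degrees=True)*R.from_euler('y',60,degrees=True)
S=r*r0.inv()*S0; off=S0.inv().apply(np.array([.4955,.0587,.098])-np.array([.4955,.061,.098]))+[0,-.135,.025]
m=g-S.apply(off);z=S.as_matrix()[:,2]
print('pred mesh',m,'z axis',z,'tilt',np.degrees(np.arccos(z[2])))
for n,k in(('scene',c),('top',t)):
    P=pts(k).reshape(-1,3);Q=P[(np.linalg.norm(P[:,:2]-m[:2],axis=1)<.09)&(P[:,2]>.165)&(P[:,2]<.28)]
    d=(Q-m)@S.as_matrix();print(n,len(Q),'sieve-frame pct',np.percentile(d,[2,50,98],axis=0).round(3).tolist())
    M=d[(np.hypot(d[:,0],d[:,1])<.05)];Q=Q[np.hypot(d[:,0],d[:,1])<.05]
    if len(Q)>20:
        A=np.c_[Q[:,:2],np.ones(len(Q))];w=np.linalg.lstsq(A,Q[:,2],rcond=None)[0];print(' mesh plane slope',w[:2],'rms',np.std(A@w-Q[:,2]),'mesh z in frame',np.median(M[:,2]))
E
```

```text
pred mesh [ 0.49714719 -0.19477988  0.20496594] z axis [ 0.01185122 -0.00428935  0.99992057] tilt 0.7221505571523804
scene 807 sieve-frame pct [[-0.062, -0.069, -0.007], [0.001, -0.014, 0.01], [0.061, 0.072, 0.032]]
 mesh plane slope [-0.02579886 -0.01393349] rms 0.0022923382344094668 mesh z in frame -0.003401374991200627
top 823 sieve-frame pct [[-0.061, -0.081, -0.01], [0.006, -0.003, 0.001], [0.064, 0.072, 0.033]]
 mesh plane slope [-0.02957878  0.00263125] rms 0.0034392934949413947 mesh z in frame -0.0035838630316367315
```

View pics/s4.png

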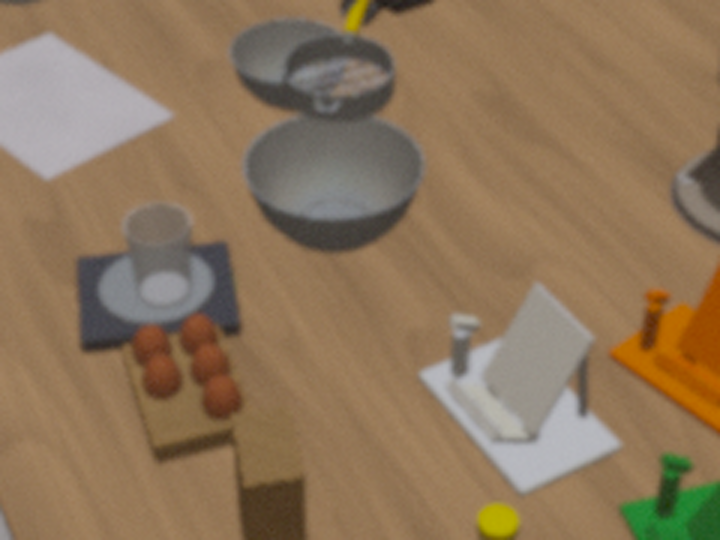

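View pics/t4.png

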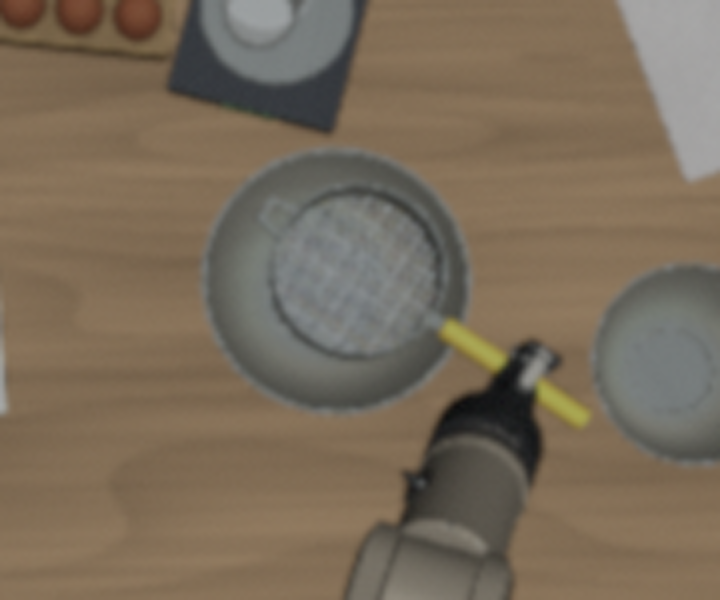

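Both views show the empty stand and the sieve level with its open side up, upright hoop around the mesh. In the top crop it hangs over the bowl at about (357,270), against a bowl centre of (337,280), displaced partly by parallax from its greater height. The depth fit agrees with the predicted mesh centre (0.497, -0.195, 0.202) and gives a slope under 2°. It needs +10 mm in x and about 53 mm down.

```bash

python3 -c "
from plan import *
plan([.4265,-.308,.177],-35,35,n=6,claw=-1)"
```

```text
t 13.275 grasp [ 0.4174 -0.3065  0.2303] q [-0.28 -0.17  0.78  2.2   0.37  0.49 -0.36] F [ 0.6 -0.5 -2.2] w 0.0162
-0.13 -0.02 0.27 0.01 0.02 -0.01 -1; -0.13 -0.02 0.27 0.01 0.02 -0.01 -1; -0.13 -0.02 0.27 0.01 0.02 -0.01 -1; -0.13 -0.02 0.27 0.01 0.02 -0.01 -1; -0.13 -0.02 0.27 0.01 0.02 -0.01 -1; -0.13 -0.02 0.27 0.01 0.02 -0.01 -1
```

```bash

python3 -m handwheel '-0.13 -0.02 0.27 0 0.02 0 -1; -0.13 -0.02 0.27 0 0.02 0 -1; -0.13 -0.02 0.27 0 0.02 0 -1; -0.13 -0.02 0.27 0 0.02 0 -1; -0.13 -0.02 0.27 0 0.02 0 -1; -0.13 -0.02 0.27 0 0.02 0 -1; 0 0 0 0 0 0 -1; 0 0 0 0 0 0 -1'
python3 - <<'E'
from plan import *
plan([.4265,-.308,.177],-35,35,n=6,claw=-1)
s=env.read_state();r=R.from_quat(np.roll(s['tcp_rot'],-1));g=s['ee_pos']-r.as_matrix()[:,2]*.0187
r0=R.from_quat([.976,.022,-.215,.004]);S0=R.from_euler('z',2.5,degrees=True)*R.from_euler('y',60,degrees=True)
S=r*r0.inv()*S0;m=g-S.apply([0,-.1373,.025])
print('pred mesh',m,'tilt',np.degrees(np.arccos(S.as_matrix()[2,2])),'qd',s['qd'].round(3))
t=cam('top');P=pts(t)
Q=P[155:245,340:430].reshape(-1,3);rad=np.linalg.norm(Q[:,:2]-m[:2],axis=1)
M=Q[(rad<.05)&(Q[:,2]>.12)];A=np.c_[M[:,:2],np.ones(len(M))];w=np.linalg.lstsq(A,M[:,2],rcond=None)[0]
print('mesh z med',np.median(M[:,2]),'slope',w[:2],len(M))
H=Q[(rad<.085)&(Q[:,2]>.14)];B=H[H[:,2]>.165];print('hoop rim pts centre',(cv2.minEnclosingCircle(B[:,:2].astype(np.float32))),len(B))
B=Q[(Q[:,2]>.092)&(Q[:,2]<.108)];print('bowl',cv2.minEnclosingCircle(B[:,:2].astype(np.float32)),len(B))
cv2.imwrite('pics/t5.png',cv2.resize(t['pixels'][130:280,300:480,::-1],None,fx=4,fy=4,interpolation=cv2.INTER_CUBIC))
E
```

```text
time: 14.28
ee_pos: [0.4355, -0.3134, 0.1566]
tcp_rot: [0.095, 0.909, -0.288, 0.286]
wrist_force: [0.4, -0.5, -1.9]
gripper_width: 0.0162
t 14.275 grasp [ 0.4269 -0.3071  0.1719] q [-0.35 -0.02  0.93  2.28  0.17  0.27 -0.18] F [ 0.4 -0.5 -1.9] w 0.0162
0.02 0 -0.02 0.02 -0 -0 -1; 0.02 0 -0.02 0.02 -0 -0 -1; 0.02 0 -0.02 0.02 -0 -0 -1; 0.02 0 -0.02 0.02 -0 -0 -1; 0.02 0 -0.02 0.02 -0 -0 -1; 0.02 0 -0.02 0.02 -0 -0 -1
pred mesh [ 0.50631613 -0.1953624   0.14587956] tilt 0.4629450560518221 qd [ 0.004  0.01  -0.004  0.006 -0.005 -0.001  0.002]
mesh z med 0.1430167207405436 slope [-0.01416182 -0.02357116] 282
hoop rim pts centre ((0.5069856643676758, -0.19690603017807007), 0.0837310403585434) 222
bowl ((0.5076571702957153, -0.19573694467544556), 0.10984537750482559) 354
```

View pics/t5.png

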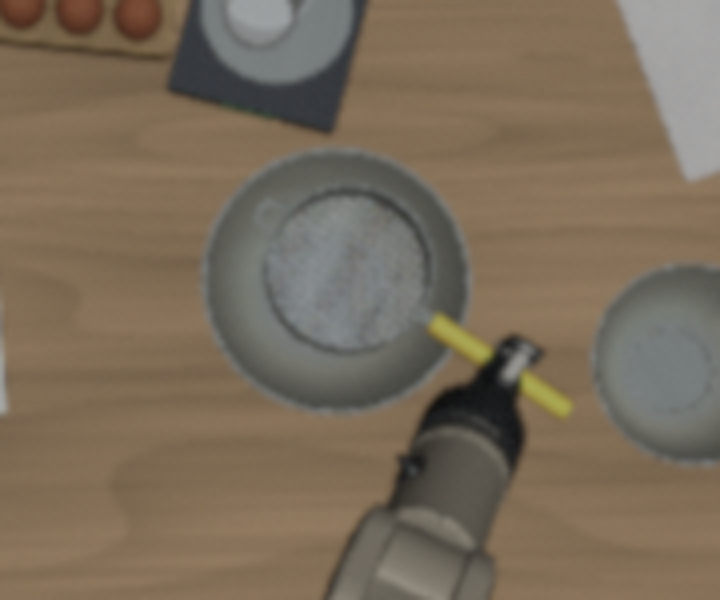

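The top crop shows the sieve at (348,270) over the bowl centre at (337,280). The centre fits agree within about 2 mm once parallax is allowed for. The mesh is about 43 mm above the rim and the bowl hasn't moved. I'll let it settle, then hand in.

```bash

python3 -m handwheel '0 0 0 0 0 0 -1; 0 0 0 0 0 0 -1; 0 0 0 0 0 0 -1; 0 0 0 0 0 0 -1'
python3 -c "
from h import *
s=env.read_state();print(s['qd'].round(3),s['wrist_force'],s['gripper_width']);print(env.job_done())"
```

```text
time: 14.82
ee_pos: [0.4361, -0.3137, 0.1578]
tcp_rot: [0.095, 0.909, -0.288, 0.287]
wrist_force: [0.1, 0.1, -2.9]
gripper_width: 0.0164
[-0.    -0.004  0.    -0.     0.001 -0.001 -0.001] [ 0.09536817  0.13316249 -2.93736019] 0.016377586368181946
the job is handed in; nothing more can be done
None
```

I gripped the sieve by its yellow handle with the gripper leaning back 25°. I then lifted it straight out of the stand, turned it level and carried it over the large steel bowl. I handed in at about 14.8 s with it still held there; the hand-in gives no verdict.

**Position:** the mesh centre is within about 2 mm of the bowl's axis by both the arm pose and the camera fit. It is about 43 mm above the rim.

**Level:** the arm pose says the tilt is about 0.5°, and the camera's mesh plane says about 1.6°. Both are well inside 12°.

**Hold and rest:** the jaws are closed at 16.4 mm on the handle, and joint speeds are at most 0.004 rad/s. The wrist force of about 2–3 N fits the sieve's weight.

**Bowl and bystanders:** the bowl's measured centre is within 0.3 mm of its start. The milk bottle, carton and beaker were not re-measured after the move, but the path stayed clear of them.

**Checks that failed or disagreed:**
- The first bowl fit from the scene camera gave a radius of 144 mm against the known 110 mm, so I used the top camera instead.
- In a free-air test the arm tilted forward only about 55° before nearing its joint stops, which is why I grasped leaning back.
- The camera put the mesh about 3 mm lower than the arm pose did.
- The circle around the hoop's rim came out at 84 mm radius instead of 65 mm. It probably included part of the handle or the far tab, so I used it only as a rough check.

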